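Stand the fallen brine bottles back in the row

ROBOT

A 7-joint arm with a two-finger parallel gripper is mounted at the origin on the work surface. World frame = base frame: x ahead of the robot, y to its left, z up, the work surface at z = 0. Lengths are in m, angles in rad, forces in N, time in s.
With the tool pointing down it reaches from about 0.425 to 0.95 m from the base axis. Payload 16.7 kg.
Tool frame: the origin (TCP) lies at the centre of the arm's flange, where the gripper is bolted on; the fingertips stand 199 mm ahead of it and the grasp point (between the pads) lies 180 mm ahead of it; z points along the fingers, y is the line along which they close (so a half turn about z gives the same grasp; the last joint's range is limited). The gripper opens to 94 mm and grips with 3 to 60 N. Pads are 16 mm wide; open, the fingers measure 119 mm over their backs; the gripper's body (75 mm by 177 mm) begins 78 mm behind the grasp point.
Start: joints at [1.139, 0.426, 0.074, 1.606, -0.034, 1.111, -0.067], TCP at [0.188, -0.648, 0.405] pointing down, gripper open.
Joint ranges: [-2.85, 2.85], [-0.5, 2.14], [-1.23, 1.37], [0.21, 2.46], [-1.02, 4.16], [0.16, 2.05], [-2.73, 2.73]. Speed limits (rad/s): [1.89, 1.89, 2.39, 2.39, 3.01, 3.01, 3.01].

INTERFACE

Orientations are given as [roll, pitch, yaw] about the fixed x, y, z axes, in that order (R = Rz(yaw) Ry(pitch) Rx(roll)).
In Python, from bench import robot gives the robot as it stands.
- The arm moves only by the tool step_arm, never from a script. Its argument "plan" is a list of rows, each a list of 5 numbers: the closure in counts, from 0 (fully open) to 255 (shut), then the shift along the tool's x, y, z in units of 25 mm (1.0 is 25 mm), then the turn about the tool's z in units of 8 degrees (1.0 is 8 degrees). In form: [[gripper, x, y, z, roll], ...]. A call has 1 to 5 rows; each row shifts and turns the commanded pose from where the row before left it, along the tool's axes as they then stand; what a row does not reach is not made up. A row lasts 1/8 s, in which the tool goes at most 62.5 mm and 10.7 degrees, less where a joint would pass 70% of its speed; a pose out of reach is approached as far as the arm can. A call is refused whole if a number of a shift passes 1 or a number of a turn 1, either way. A call with a gripper value outside its range is refused whole. The fingers move at their own pace and stop on an object; "force" is the grip in N (left out, the last holds). Time passes only in rows, so rows that do not move let the fingers close. It gives the time, the measured TCP pose, the force, the opening and the grip force at its end, in the units of the state.
- robot.get_state(): the state, without advancing time (a new reading comes with each control period).
- robot.capture(name): name is "scene" or "top"; returns a dict with "image" (384x512x3 uint8, red, green, blue), "z_map" (384x512 float32, m along the optical axis (not along the pixel's ray), 0 where there is no reading), "fov_y" (degrees; the focal length in pixels is half the picture's height over the tangent of half this angle, whatever the lens; pixels are square), "cx", "cy" (the principal point, pixels), "k1" (the pictures are not rectified: a ray, as slopes to the right and down, at radius r is drawn at 1 + k1 r^2 times it, then the intrinsics apply), "cam_to_world" (4x4, takes a point from camera to world coordinates). Camera axes: x right, y up, looking along -z (the intrinsics and any distortion apply to the point x, -y, -z); pixel columns grow to the right and rows downward; lengths in m; the calibration is good to about 2 mm. A picture is of the moment at which its call begins.
- robot.finish_job(): hands the job in; it is judged then, once.
The state is a dict: "time": time; "joint_positions": joint angles; "joint_velocities": joint speeds; "joint_efforts": joint torques, N m; "position": TCP position; "orientation": TCP orientation; "contact_force": force on the tool from outside, world axes, zero at the start; "moment": the same for the moment, N m; "gripper_width": opening from 0.0 (shut) to 1.0 (fully open); "grasp_force": force on a finger pad.
Only numpy, scipy, OpenCV 4.12 (cv2) and the standard library are available. Lean on these libraries where they do the work, as an engineer would, in place of code of your own. Each camera call takes 0.05 s, during which the arm holds its last target. There are 200 camera calls.

TASK

Two bottles of test brine, the ones with the red and the yellow cap, have tipped over against the guard bar of the drip tray. Stand each one upright again on the blue spot its foot is still over, in the middle of the spot, setting it down rather than dropping it. Leave the two green-capped bottles standing where they are.

Things in the scene. Friction and masses are not known exactly. Their poses are not given: they have to be found in the camera images.
- bottle_red: closed square white bottle, body 52 x 52 x 112 mm, round red cap 36 mm across from 126 to 152 mm above the underside, about 0.25 kg. Origin: centre of the underside; z runs to the cap, x and y along the flat sides. Tipped 40 degrees towards the robot's side: front lower edge on the tray floor, underside centre over its free spot, front face leaning on the guard bar 90 mm up from the underside.
- bottle_yellow: closed square white bottle, body 52 x 52 x 112 mm, round yellow cap 36 mm across from 126 to 152 mm above the underside, about 0.25 kg. Origin: centre of the underside; z runs to the cap, x and y along the flat sides. Tipped 40 degrees towards the robot's side: front lower edge on the tray floor, underside centre over its free spot, front face leaning on the guard bar 90 mm up from the underside.
- bottle_green1: closed square white bottle, body 52 x 52 x 112 mm, round green cap 36 mm across from 126 to 152 mm above the underside, about 0.25 kg. Origin: centre of the underside; z runs to the cap, x and y along the flat sides. Stands upright on a spot of the tray.
- bottle_green2: Second bottle with a green cap, same shape, size and axes as bottle_green1; it also stands upright on a spot.
- tray: Fixed drip tray, floor 8 mm thick. Origin: underside, middle of the row of spots; y along the row, x away from the guard bar. Floor x -100 to +55, y -215 to +215 mm. Guard bar: steel, 12 mm thick, along y at x -82, axis 73 mm above the table, end posts at y -205 and +205. Back kerb: 8 mm thick, along y at x +51, top 30 mm above the table.
- spot0 (a point): Centre of a flat blue disc 72 mm across on the tray floor (8 mm above the table), a bottle's place, at y = -142.5 mm in the tray's frame. Which bottle is at which spot varies.
- spot1 (a point): Centre of a flat blue disc 72 mm across on the tray floor (8 mm above the table), a bottle's place, at y = -47.5 mm in the tray's frame. Which bottle is at which spot varies.
- spot2 (a point): Centre of a flat blue disc 72 mm across on the tray floor (8 mm above the table), a bottle's place, at y = 47.5 mm in the tray's frame. Which bottle is at which spot varies.
- spot3 (a point): Centre of a flat blue disc 72 mm across on the tray floor (8 mm above the table), a bottle's place, at y = 142.5 mm in the tray's frame. Which bottle is at which spot varies.

How it is judged:
At the end, for the whole second after the job is handed in: Red- and yellow-capped bottles each stand upright (within 0.1 rad), at rest on the tray floor, within 22 mm of a spot centre, not moved over 50 mm (its own spot); both green-capped bottles stand upright (within 0.1 rad) within 22 mm of where they were (distance of each of bottle_red, bottle_yellow from where it was at the start of the episode below 0.05 m and (horizontal distance between bottle_red and spot0 below 0.022 m or horizontal distance between bottle_red and spot1 below 0.022 m or horizontal distance between bottle_red and spot2 below 0.022 m or horizontal distance between bottle_red and spot3 below 0.022 m) and angle between each of bottle_red, bottle_yellow, bottle_green1, bottle_green2's own z axis and vertical below 0.1 rad and z of each of bottle_red, bottle_yellow in the frame of tray below 0.014 m and linear speed of each of bottle_red, bottle_yellow below 0.02 m/s and angular speed of each of bottle_red, bottle_yellow below 0.1 rad/s and (horizontal distance between bottle_yellow and spot0 below 0.022 m or horizontal distance between bottle_yellow and spot1 below 0.022 m or horizontal distance between bottle_yellow and spot2 below 0.022 m or horizontal distance between bottle_yellow and spot3 below 0.022 m) and distance of each of bottle_green1, bottle_green2 from where it was at the start of the episode below 0.022 m); the robot touches nothing.
It fails at once if a bottle that was standing is knocked over (angle between any of bottle_green1, bottle_green2's own z axis and vertical above 0.5 rad).
It fails at once if a bottle is dropped or thrown (faster than 0.8 m/s while the fingers do not hold it) ((linear speed of bottle_red above 0.8 m/s and contact force between bottle_red and the fingers below 0.3 N) or (linear speed of bottle_yellow above 0.8 m/s and contact force between bottle_yellow and the fingers below 0.3 N)).
It also fails if it takes over 50 s, if anything falls off the work surface, if the arm or the gripper's body presses on something with over 40 N, if the wrist force passes 120 N, or if a joint passes its speed limit or range.

## Working session

There is one attempt and no reset: what is moved stays moved. The work goes in short steps, Python scripts to look and compute and a tool call to move; the robot and the scene stay as the last step left them, time stands still between calls to the robot, and variables do not carry over. Pictures are saved under pics/ and viewed, at most 10 in all, crops included, and the job is handed in when it is done.

Besides the shell and the picture viewer there is one more tool, called in YAML: its name, and indented under it one key for each argument. step_arm: Moves the arm, as the interface text tells. Its arguments: {"type":"object","properties":{"plan":{"type":"array","items":{"type":"array","items":{"type":"number"}}},"force":{"type":"number"}},"required":["plan"]}

```bash
mkdir -p pics; cat > h.py <<'E'
import numpy as np, cv2
from bench import robot
def cap(n):
    return robot.capture(n)
def pts(c):
    im=c["image"];H,W=im.shape[:2];f=H/2/np.tan(np.radians(c["fov_y"])/2)
    K=np.array([[f,0,c["cx"]],[0,f,c["cy"]],[0,0,1.]])
    u,v=np.meshgrid(np.arange(W),np.arange(H))
    p=np.stack([(u-c["cx"])/f,(v-c["cy"])/f],-1).astype(float)
    q=p.copy()
    for _ in range(8): q=p/(1+c["k1"]*(q**2).sum(-1,keepdims=True))
    z=c["z_map"][...,None]
    P=np.concatenate([q[...,:1]*z,-q[...,1:]*z,-z],-1)
    T=np.array(c["cam_to_world"]);X=P@T[:3,:3].T+T[:3,3]
    X[z[...,0]==0]=np.nan
    return X
E
python3 - <<'E'
from h import *
print(robot.get_state())
for n in("scene","top"):
    c=cap(n);np.savez(f"{n}.npz",X=pts(c),im=c["image"]);cv2.imwrite(f"pics/{n}0.png",c["image"][...,::-1]);print(n,np.array(c["cam_to_world"]).round(2).tolist())
E
```

```text
{'time': 0.0, 'joint_positions': array([ 1.13849047,  0.42672251,  0.07386001,  1.60657924, -0.03411656,
        1.11079954, -0.06709574]), 'joint_velocities': array([-4.96288278e-04,  1.24898363e-03,  1.28819859e-03,  2.95695629e-04,
        1.29144839e-03, -1.30113389e-05,  1.80102534e-03]), 'joint_efforts': array([-3.01284192e-03, -9.35823655e+01,  3.66458774e+00, -4.54196084e+01,
       -4.90757916e-02,  1.99571106e-02,  3.15843836e-04]), 'position': array([ 0.18829686, -0.64802159,  0.40399432]), 'orientation': array([-3.14034632e+00,  8.04219105e-05,  2.82763683e-01]), 'contact_force': array([ 1.32021656,  0.22075523, -0.83311989]), 'moment': array([ 0.02068634, -0.00957002,  0.03837231]), 'grasp_force': 0.0, 'gripper_width': 1.0003602010243595}
scene [[-0.3, -0.51, 0.8, 1.23], [0.96, -0.16, 0.25, 0.23], [0.0, 0.84, 0.54, 0.47], [0.0, 0.0, 0.0, 1.0]]
top [[-0.07, 0.98, -0.21, 0.48], [-1.0, -0.07, 0.02, 0.04], [0.0, 0.21, 0.98, 0.69], [0.0, 0.0, 0.0, 1.0]]
```

View pics/scene0.png

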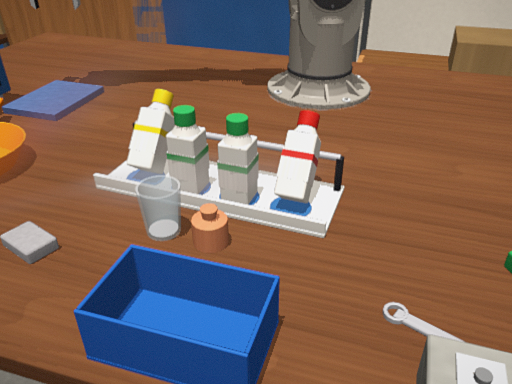

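View pics/top0.png

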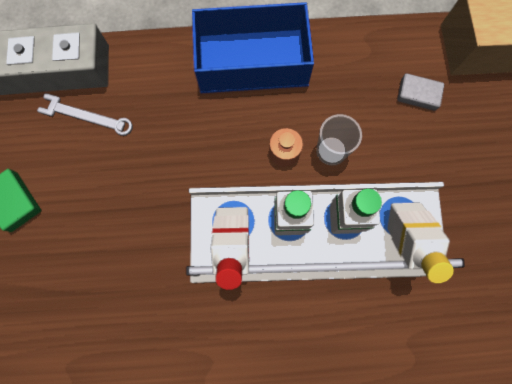

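The scene view shows the red bottle on the right and the yellow one on the left, both tipped towards the robot base. In the top view the red cap is at (229,273), yellow at (438,266), and the greens at (297,204) and (367,202). Spot centres are near (234,217), (290,220), (345,218) and (399,214), so red is at spot3 and yellow at spot0.

```bash
python3 - <<'E'
from h import *
for n in("top","scene"):
    d=np.load(n+".npz");X=d["X"];hsv=cv2.cvtColor(d["im"],cv2.COLOR_RGB2HSV);h,s,v=[hsv[...,i].astype(int) for i in range(3)]
    for nm,m in dict(red=((h<5)|(h>174))&(s>180),yellow=(h>20)&(h<32)&(s>180),green=(h>55)&(h<80)&(s>150)).items():
        m=m&(X[...,2]>.09)
        k,l,st,ce=cv2.connectedComponentsWithStats(m.astype(np.uint8))
        for i in range(1,k):
            if st[i,4]>40:
                p=X[l==i];print(n,nm,st[i,4],"med",np.nanmedian(p,0).round(3),"lo",np.nanpercentile(p,3,0).round(3),"hi",np.nanpercentile(p,97,0).round(3))
    m=(h>100)&(h<118)&(s>180)&(abs(X[...,2]-.008)<.004)
    k,l,st,ce=cv2.connectedComponentsWithStats(m.astype(np.uint8))
    for i in range(1,k):
        if st[i,4]>60: p=X[l==i];print(n,"blue",st[i,4],np.nanmean(p,0).round(3),"lo",np.nanpercentile(p,1,0).round(3),"hi",np.nanpercentile(p,99,0).round(3))
    if n=="top":
        for px in [(195,189),(440,185),(200,271),(300,268),(380,266),(455,264),(193,225),(230,213),(405,207),(245,240),(218,240)]: print(px,X[px[1],px[0]].round(3))
E
```

```text
top red 85 med [0.56  0.077 0.097] lo [0.558 0.05  0.094] hi [0.563 0.097 0.1  ]
top red 638 med [0.495 0.077 0.142] lo [0.478 0.062 0.132] hi [0.514 0.091 0.151]
top yellow 63 med [ 0.487 -0.191  0.135] lo [ 0.48  -0.194  0.127] hi [ 0.495 -0.189  0.145]
top green 80 med [ 0.569 -0.101  0.155] lo [ 0.56  -0.114  0.144] hi [ 0.584 -0.099  0.161]
top blue 3262 [0.912 0.02  0.006] lo [ 0.877 -0.074  0.004] hi [0.946 0.113 0.011]
top blue 180 [0.83  0.031 0.008] lo [ 0.829 -0.055  0.004] hi [0.832 0.116 0.012]
(195, 189) [0.641 0.132 0.032]
(440, 185) [ 0.62  -0.281  0.028]
(200, 271) [0.504 0.123 0.08 ]
(300, 268) [ 0.498 -0.025  0.081]
(380, 266) [ 0.492 -0.145  0.08 ]
(455, 264) [ 0.486 -0.26   0.078]
(193, 225) [0.584 0.141 0.01 ]
(230, 213) [0.592 0.075 0.056]
(405, 207) [ 0.582 -0.205  0.056]
(245, 240) [0.542 0.053 0.116]
(218, 240) [0.544 0.091 0.118]
scene red 278 med [0.508 0.082 0.139] lo [0.498 0.064 0.128] hi [0.517 0.096 0.149]
scene red 140 med [0.561 0.078 0.096] lo [0.558 0.052 0.093] hi [0.565 0.103 0.099]
scene yellow 243 med [ 0.494 -0.197  0.139] lo [ 0.482 -0.217  0.125] hi [ 0.504 -0.188  0.149]
scene yellow 125 med [ 0.549 -0.204  0.096] lo [ 0.543 -0.233  0.092] hi [ 0.552 -0.182  0.099]
scene green 376 med [ 0.591 -0.109  0.153] lo [ 0.571 -0.126  0.137] hi [ 0.597 -0.097  0.161]
scene green 398 med [ 0.596 -0.016  0.154] lo [ 0.574 -0.032  0.138] hi [ 0.602 -0.003  0.159]
scene blue 3266 [0.861 0.012 0.005] lo [ 0.835 -0.073  0.004] hi [0.891 0.096 0.012]
scene blue 74 [0.873 0.122 0.008] lo [0.835 0.122 0.004] hi [0.907 0.122 0.012]
scene blue 442 [ 0.95  -0.008  0.008] lo [ 0.949 -0.074  0.004] hi [0.952 0.058 0.012]
```

step_arm:
  plan:
    - [0,0.8,-1,0,0.8]
    - [0,0.8,-1,0,0.8]
    - [0,0.7,-1,0,0.76]
    - [0,0.6,-1,0,0]
    - [0,0.6,-1,0,0]
  force: 5

```text
time: 0.72
position: [0.2648, -0.515, 0.4044]
orientation: [-3.141, 0.0, -0.047]
contact_force: [-0.7, -0.7, -0.1]
gripper_width: 0.995
grasp_force: 0.0
```

step_arm:
  plan:
    - [0,0.6,-1,0,0]
    - [0,0.6,-1,0,0]
    - [0,0.6,-1,0,0]
    - [0,0.6,-1,0,0]
    - [0,0.6,-1,0,0]

```text
time: 1.35
position: [0.3454, -0.3938, 0.4045]
orientation: [-3.141, 0.0, -0.047]
contact_force: [-0.5, -0.2, 0.1]
gripper_width: 0.997
grasp_force: 0.0
```

step_arm:
  plan:
    - [0,0.6,-1,0,0]
    - [0,0.6,-1,0,0]
    - [0,0.6,-1,0,0]
    - [0,0.6,-1,0,0]
    - [0,0,0,0,0]

```text
time: 1.98
position: [0.4107, -0.2959, 0.4045]
orientation: [-3.141, 0.0, -0.044]
contact_force: [-0.6, -0.7, -0.4]
gripper_width: 1.003
grasp_force: 0.0
```

step_arm:
  plan:
    - [0,0.69,-0.96,0,0]
    - [0,0.69,-0.96,0,0]
    - [0,0.69,-0.97,0,0]
    - [0,0.69,-0.97,0,0]
    - [0,0,0,0,0]

```text
time: 2.6
position: [0.4838, -0.2034, 0.4044]
orientation: [-3.141, 0.0, -0.044]
contact_force: [-0.2, 0.5, -0.4]
gripper_width: 1.001
grasp_force: 0.0
```

step_arm:
  plan:
    - [0,0,0,1,0]
    - [0,0,0,1,0]
    - [0,0,0,1,0]
    - [0,0,0,0.7,0]
    - [0,0,0,0,0]

```text
time: 3.22
position: [0.4826, -0.2049, 0.3113]
orientation: [-3.141, 0.002, -0.048]
contact_force: [-0.5, -0.9, -0.1]
gripper_width: 1.001
grasp_force: 0.0
```

```bash
python3 - <<'E'
from h import *
c=cap("scene");cv2.imwrite("pics/s1.png",cv2.resize(c["image"][60:230,80:370,::-1],None,fx=2.7,fy=2.7))
E
```

```text
(no output)
```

View pics/s1.png

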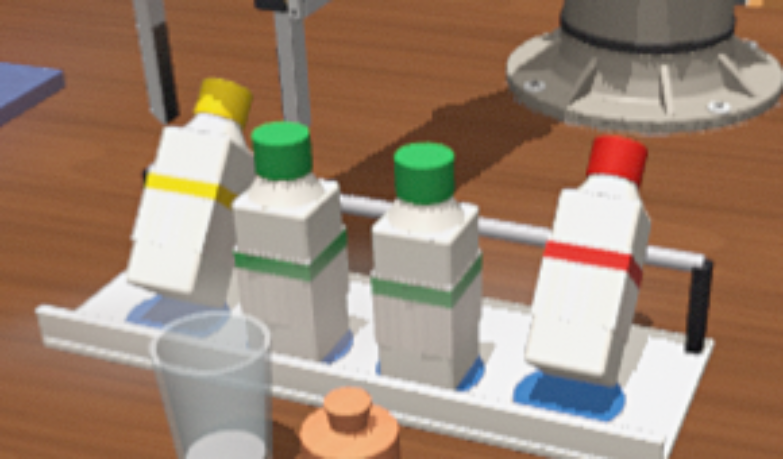

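The fingers, with tips at about (165,118) and (297,122) in the crop, straddle the yellow cap at (223,100). I'll close on it now.

step_arm:
  plan:
    - [255,0,0,0,0]
    - [255,0,0,0,0]
    - [255,0,0,0,0]
    - [255,0,0,0,0]
    - [255,0,0,0,0]
  force: 6

```text
time: 3.9
position: [0.4831, -0.2044, 0.3122]
orientation: [-3.142, -0.0, -0.047]
contact_force: [0.5, 0.7, 0.5]
gripper_width: 0.506
grasp_force: 0.0
```

step_arm:
  plan:
    - [255,0,0,0,0]
    - [255,0,0,0,0]
    - [255,0,0,0,0]
    - [255,0,0,0,0]

```text
time: 4.4
position: [0.4831, -0.2045, 0.3122]
orientation: [3.142, -0.0, -0.047]
contact_force: [-0.8, -0.3, 0.2]
gripper_width: 0.383
grasp_force: 6.0
```

step_arm:
  plan:
    - [255,0.22,0,-0.11,0]
    - [255,0.22,0,-0.11,0]
    - [255,0.23,0,-0.09,0]
    - [255,0.23,0,-0.09,0]
    - [255,0,0,0,0]

```text
time: 5.03
position: [0.5061, -0.2054, 0.3223]
orientation: [-3.142, -0.0, -0.047]
contact_force: [-0.4, -1.3, 1.3]
gripper_width: 0.382
grasp_force: 6.1
```

```bash
python3 - <<'E'
from h import *
c=cap("scene");cv2.imwrite("pics/s2.png",cv2.resize(c["image"][60:230,80:370,::-1],None,fx=2.7,fy=2.7))
print(robot.get_state()["gripper_width"])
E
```

```text
0.3827616648388703
```

View pics/s2.png

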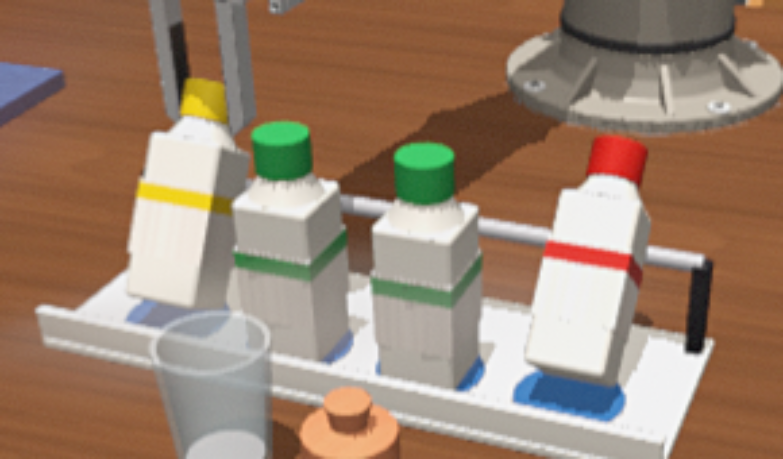

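The yellow bottle, with its cap at (204,100) in the crop, is turning up about its edge between the pads. The foot hasn't slid, so I'll carry on along the arc.

step_arm:
  plan:
    - [255,0.24,0,-0.07,0]
    - [255,0.24,0,-0.07,0]
    - [255,0.24,0,-0.05,0]
    - [255,0.24,0,-0.05,0]
    - [255,0.24,0,-0.03,0]

```text
time: 5.7
position: [0.536, -0.2068, 0.329]
orientation: [-3.142, -0.0, -0.047]
contact_force: [-1.7, -0.6, 3.0]
gripper_width: 0.381
grasp_force: 6.3
```

step_arm:
  plan:
    - [255,0.25,0,-0.03,0]
    - [255,0.25,0,-0.01,0]
    - [255,0.25,0,-0.01,0]
    - [255,0.25,0,0.01,0]
    - [255,0.25,0,0.01,0]

```text
time: 6.32
position: [0.5671, -0.2083, 0.3295]
orientation: [-3.141, 0.0, -0.047]
contact_force: [-0.7, 0.2, -1.5]
gripper_width: 0.385
grasp_force: 6.0
```

step_arm:
  plan:
    - [255,0.24,0,0.04,0]
    - [255,0.24,0,0.04,0]
    - [255,0,0,0.04,0]
    - [255,0,0,0,0]

```text
time: 6.82
position: [0.5794, -0.2088, 0.3275]
orientation: [3.141, -0.001, -0.047]
contact_force: [-2.0, 0.5, 10.2]
gripper_width: 0.384
grasp_force: 8.1
```

```bash
python3 - <<'E'
from h import *
c=cap("scene");cv2.imwrite("pics/s3.png",cv2.resize(c["image"][60:230,80:370,::-1],None,fx=2.7,fy=2.7))
E
```

```text
(no output)
```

View pics/s3.png

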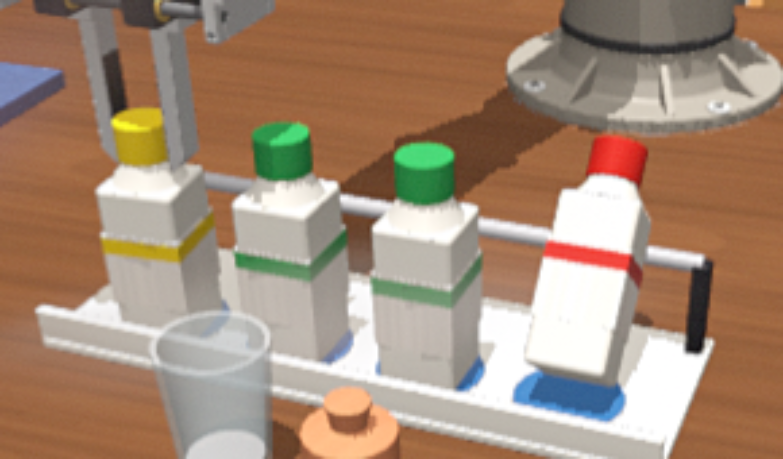

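The yellow bottle stands upright on its spot, with the cap at (139,135). I'll ease the pressure, open and rise.

step_arm:
  plan:
    - [255,0,0,-0.06,0]
    - [200,0,0,0,0]
    - [80,0,0,0,0]
    - [0,0,0,0,0]
    - [0,0,0,0,0]

```text
time: 7.5
position: [0.5788, -0.2088, 0.3282]
orientation: [-3.142, -0.0, -0.047]
contact_force: [-0.6, -0.1, -0.2]
gripper_width: 0.662
grasp_force: 0.0
```

step_arm:
  plan:
    - [0,0,0,0,0]
    - [0,0,0,0,0]
    - [0,0,0,-0.5,0]
    - [0,0,0,-1,0]
    - [0,0,0,-1,0]

```text
time: 8.12
position: [0.5788, -0.2089, 0.3923]
orientation: [-3.142, -0.0, -0.047]
contact_force: [0.7, -0.5, -0.7]
gripper_width: 1.004
grasp_force: 0.0
```

step_arm:
  plan:
    - [0,-0.32,-0.95,0,0]
    - [0,-0.32,-0.95,0,0]
    - [0,-0.32,-0.95,0,0]
    - [0,-0.32,-0.95,0,0]
    - [0,-0.32,-0.95,0,0]

```text
time: 8.75
position: [0.5435, -0.0865, 0.3906]
orientation: [-3.141, 0.0, -0.046]
contact_force: [0.5, -0.4, -0.3]
gripper_width: 0.996
grasp_force: 0.0
```

step_arm:
  plan:
    - [0,-0.32,-0.95,0,0]
    - [0,-0.32,-0.95,0,0]
    - [0,-0.32,-0.95,0,0]
    - [0,-0.32,-0.95,0,0]
    - [0,-0.32,-0.95,0,0]

```text
time: 9.38
position: [0.5089, 0.0337, 0.3906]
orientation: [3.142, 0.0, -0.046]
contact_force: [-0.3, -0.6, 0.5]
gripper_width: 1.001
grasp_force: 0.0
```

step_arm:
  plan:
    - [0,-0.32,-0.95,0,0]
    - [0,-0.32,-0.95,0,0]
    - [0,0,0,0,0]

```text
time: 9.75
position: [0.495, 0.0826, 0.3907]
orientation: [-3.141, 0.0, -0.043]
contact_force: [0.4, 0.8, -0.0]
gripper_width: 1.0
grasp_force: 0.0
```

step_arm:
  plan:
    - [0,0.06,0.08,0.8,0]
    - [0,0,0,0.8,0]
    - [0,0,0,0.8,0]
    - [0,0,0,0.75,0]
    - [0,0,0,0,0]

```text
time: 10.38
position: [0.497, 0.0779, 0.3109]
orientation: [3.141, 0.002, -0.047]
contact_force: [0.7, 0.0, 0.2]
gripper_width: 1.004
grasp_force: 0.0
```

```bash
python3 - <<'E'
from h import *
c=cap("scene");cv2.imwrite("pics/s4.png",cv2.resize(c["image"][60:230,80:370,::-1],None,fx=2.7,fy=2.7))
E
```

```text
(no output)
```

View pics/s4.png

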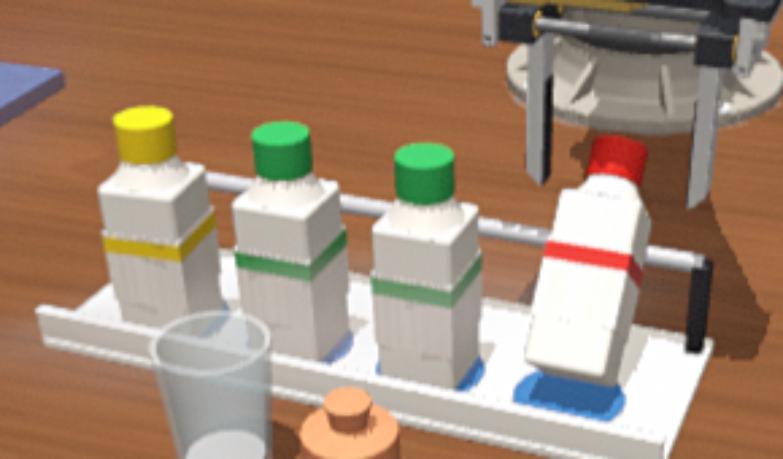

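The yellow bottle is standing with its cap at (144,133). The fingers, with tips at (540,180) and (698,203), straddle the red cap at (617,160). I'll close and repeat the same arc.

step_arm:
  plan:
    - [255,0,0,0,0]
    - [255,0,0,0,0]
    - [255,0,0,0,0]
    - [255,0,0,0,0]
    - [255,0,0,0,0]
  force: 6

```text
time: 11.05
position: [0.4976, 0.0783, 0.312]
orientation: [-3.142, -0.0, -0.047]
contact_force: [-0.3, -0.1, 1.0]
gripper_width: 0.505
grasp_force: 0.0
```

step_arm:
  plan:
    - [255,0,0,0,0]
    - [255,0,0,0,0]
    - [255,0,0,0,0]
    - [255,0,0,0,0]

```text
time: 11.55
position: [0.4976, 0.0782, 0.312]
orientation: [-3.142, -0.0, -0.047]
contact_force: [0.1, -0.9, -0.0]
gripper_width: 0.387
grasp_force: 6.0
```

step_arm:
  plan:
    - [255,0.22,0,-0.11,0]
    - [255,0.22,0,-0.11,0]
    - [255,0.23,0,-0.09,0]
    - [255,0.23,0,-0.09,0]
    - [255,0,0,0,0]

```text
time: 12.18
position: [0.5205, 0.0772, 0.3221]
orientation: [-3.141, -0.0, -0.047]
contact_force: [-0.7, -1.0, 2.6]
gripper_width: 0.384
grasp_force: 6.3
```

step_arm:
  plan:
    - [255,0.24,0,-0.07,0]
    - [255,0.24,0,-0.07,0]
    - [255,0.24,0,-0.05,0]
    - [255,0.24,0,-0.05,0]
    - [255,0.24,0,-0.03,0]

```text
time: 12.8
position: [0.5505, 0.0758, 0.3287]
orientation: [-3.141, -0.0, -0.047]
contact_force: [-0.6, -0.3, 0.6]
gripper_width: 0.378
grasp_force: 6.2
```

step_arm:
  plan:
    - [255,0.25,0,-0.03,0]
    - [255,0.25,0,-0.01,0]
    - [255,0.25,0,-0.01,0]
    - [255,0.25,0,0.01,0]
    - [255,0.25,0,0.01,0]

```text
time: 13.42
position: [0.5816, 0.0743, 0.3294]
orientation: [-3.142, 0.0, -0.047]
contact_force: [-0.7, -0.0, -2.9]
gripper_width: 0.381
grasp_force: 6.0
```

step_arm:
  plan:
    - [255,0.24,0,0.04,0]
    - [255,0.24,0,0.04,0]
    - [255,0,0,0.02,0]
    - [255,0,0,0,0]

```text
time: 13.92
position: [0.5937, 0.0739, 0.3276]
orientation: [-3.141, -0.001, -0.047]
contact_force: [-1.7, -0.7, 8.1]
gripper_width: 0.38
grasp_force: 7.3
```

```bash
python3 - <<'E'
from h import *
c=cap("scene");cv2.imwrite("pics/s5.png",cv2.resize(c["image"][60:230,80:370,::-1],None,fx=2.7,fy=2.7))
E
```

```text
(no output)
```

View pics/s5.png

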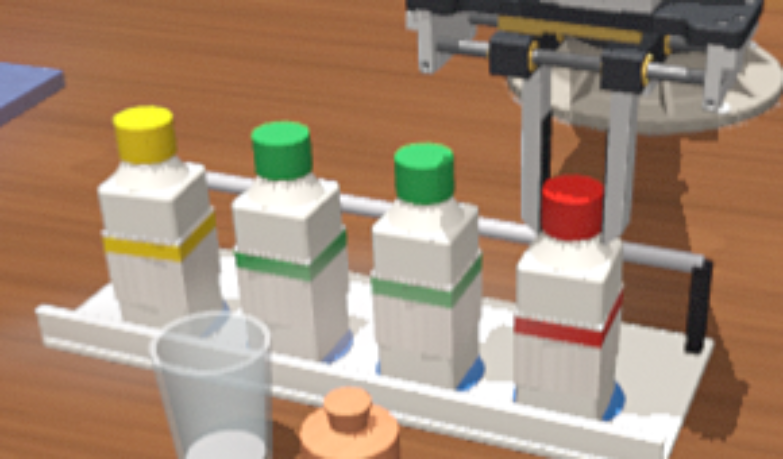

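The red bottle is upright on its spot, with the cap at (573,207). I'll ease off, open and rise.

step_arm:
  plan:
    - [255,0,0,-0.06,0]
    - [200,0,0,0,0]
    - [80,0,0,0,0]
    - [0,0,0,0,0]
    - [0,0,0,0,0]

```text
time: 14.6
position: [0.5933, 0.0738, 0.3285]
orientation: [-3.141, -0.0, -0.047]
contact_force: [0.4, -0.6, -0.5]
gripper_width: 0.664
grasp_force: 0.0
```

step_arm:
  plan:
    - [0,0,0,0,0]
    - [0,0,0,0,0]
    - [0,0,0,-0.5,0]
    - [0,0,0,-1,0]
    - [0,0,0,-1,0]

```text
time: 15.22
position: [0.5932, 0.0738, 0.3925]
orientation: [-3.141, -0.0, -0.047]
contact_force: [-0.5, -0.3, 0.3]
gripper_width: 0.999
grasp_force: 0.0
```

step_arm:
  plan:
    - [0,0,0,-1,0]
    - [0,0,0,-1,0]
    - [0,0,0,0,0]
    - [0,0,0,0,0]

```text
time: 15.72
position: [0.593, 0.0737, 0.4408]
orientation: [3.142, 0.0, -0.047]
contact_force: [-0.4, -0.1, -0.5]
gripper_width: 0.998
grasp_force: 0.0
```

```bash
python3 - <<'E'
from h import *
c=cap("scene");cv2.imwrite("pics/s6.png",cv2.resize(c["image"][60:230,80:370,::-1],None,fx=2.7,fy=2.7))
X=pts(c);hsv=cv2.cvtColor(c["image"],cv2.COLOR_RGB2HSV);h,s,v=[hsv[...,i].astype(int) for i in range(3)]
for nm,m in dict(red=((h<5)|(h>174))&(s>180),yellow=(h>20)&(h<32)&(s>180),green=(h>55)&(h<80)&(s>150)).items():
    p=X[m&(abs(X[...,2]-.145)<.03)];top=p[p[:,2]>np.nanmax(p[:,2])-.004]
    print(nm,np.nanmax(p[:,2]).round(3),np.nanmean(top,0).round(3),top[:,1].min().round(3),top[:,1].max().round(3))
E
```

```text
red 0.16 [0.602 0.076 0.159] 0.059 0.093
yellow 0.161 [ 0.586 -0.205  0.159] -0.222 -0.188
green 0.161 [ 0.585 -0.062  0.159] -0.129 -0.002
```

View pics/s6.png

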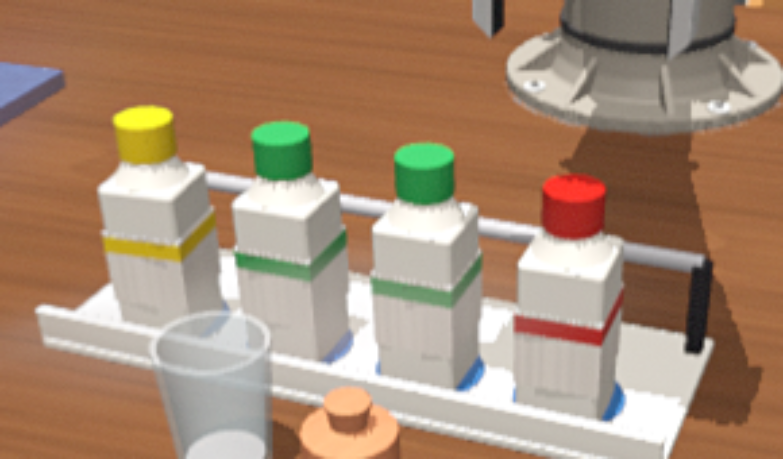

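All four bottles stand, with cap tops at 0.160 m. Taking the green bottles as the reference, yellow is about 8 mm and red about 11 mm from its spot centre, and the limit is 22 mm.

```bash
python3 -c "
from bench import robot
print(robot.finish_job())"
```

```text
the job is handed in; nothing more can be done
None
```

I stood the red and yellow bottles upright on their own spots, about 11 mm and 8 mm off centre by camera (limit 22 mm), left the green bottles standing, and handed the job in at about 16 s; no verdict came back.

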